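Snap the test coupler onto the sloping terminal and keep the test contact closed

ROBOT

A 6-joint arm with a two-finger parallel gripper is mounted at the origin on the work surface. World frame = base frame: x ahead of the robot, y to its left, z up, the work surface at z = 0. Lengths are in m, angles in degrees, forces in N, time in s.
With the tool pointing down it reaches from about 0.375 to 0.9 m from the base axis. Payload 3.1 kg.
Tool frame: the origin (TCP) lies at the very end of the fingers, on their centre line; the grasp point (between the pads) lies 19 mm behind it (bot.hold_point_z is the z of the grasp point in the tool frame, in m); z points along the fingers, y is the line along which they close (so a half turn about z gives the same grasp; the last joint's range is limited). The gripper opens to 87 mm and grips with 3 to 60 N. Pads are 19 mm wide; open, the fingers measure 117 mm over their backs; the gripper's body (75 mm by 190 mm) begins 51 mm behind the grasp point.
Start: joints at [58.7, 30.224, 82.088, -0, 67.689, -10.227], TCP at [0.225, 0.583, 0.223] pointing down, gripper open.
Joint ranges: [-176.69, 176.69], [-43.24, 126.21], [12.49, 139.97], [-82, 262], [0, 151.66], [-163.58, 163.58]. Speed limits (degrees/s): [159.86, 159.86, 180, 180, 180, 180].

INTERFACE

Orientations are given as a 3x3 rotation matrix whose columns are the frame's x, y, z axes.
In Python, from rig import bot, capture, camera_model gives the robot as it stands.
- The arm moves only by the tool apply_moves, never from a script. Its argument "plan" is text: rows parted by semicolons, each of 6 numbers parted by spaces: the shift along the tool's x, y, z in units of 0.05 m (1.0 is 0.05 m), then the turn, a rotation vector about the tool's x, y, z in units of 360 degrees (1.0 is 360 degrees). In form: dx dy dz ax ay az; .... A call has 1 to 10 rows; each row shifts and turns the commanded pose from where the row before left it, along the tool's axes as they then stand; what a row does not reach is not made up. A row lasts 1/12 s, in which the tool goes at most 41.7 mm and 7.16 degrees, less where a joint would pass 70% of its speed; a pose out of reach is approached as far as the arm can. A call with a number of a shift or a turn outside -1 to 1 is refused whole. A call with a gripper value outside its range is refused whole. "gripper" is the gripper command: -1 is shut, 1 is fully open, values between are in proportion, set as the call begins (left out, the last holds). The fingers move at their own pace and stop on an object; the grip force is fixed at half the most. Time passes only in rows, so rows that do not move let the fingers close. It gives the time, the measured TCP pose, the force, the opening and the grip force at its end, in the units of the state.
- bot.read_state(): the state, without advancing time (a new reading comes with each control period).
- capture(name): name is "scene" or "top"; returns the picture (384x512x3 uint8, red, green, blue); there is no depth.
- camera_model(name): a dict with "vertical_fov" (degrees; the focal length in pixels is half the picture's height over the tangent of half this angle, whatever the lens; pixels are square), "cx", "cy" (the principal point, pixels), "dist" ([k1, k2, p1, p2, k3] as OpenCV has them; the pictures are not rectified), "position" and "rotation" of the camera in the world. Camera axes: x right, y down, z forward; pixel columns grow to the right and rows downward; lengths in m; the calibration is good to about 2 mm. A picture is of the moment at which its call begins. camera_model takes no time and is no camera call.
- bot.hand_in(): hands the job in; it is judged then, once.
The state is a dict: "time_s": time; "joint_positions": joint angles; "qvel": joint speeds; "tau": joint torques, N m; "position": TCP position; "tcp_rot": TCP orientation; "force": force on the tool from outside, world axes, zero at the start; "moment": the same for the moment, N m; "opening": opening from 0.0 (shut) to 1.0 (fully open); "grasp_force": force on a finger pad.
Only numpy, scipy, OpenCV 4.12 (cv2) and the standard library are available. Lean on these libraries where they do the work, as an engineer would, in place of code of your own. Each camera call takes 0.05 s, during which the arm holds its last target. There are 200 camera calls.

TASK

For the load test of an inverter, pick up the test coupler standing on the bench and press it squarely onto the slim sloping stud, the one with the spring collar, until it snaps over the stud's detent rollers. Push on until the spring collar is fully down and finish while holding it there: the test runs only while you keep gripping the coupler and pressing against the spring, so do not let go. Leave the terminal with the thick plain stud and the other things on the bench alone.

Things in the scene. Friction and masses are not known exactly. Their poses are not given: they have to be found in the camera images.
- coupler: the test coupler, loose, at the start upright on its open nose: steel tube 34 mm across up to 44 mm, black round flange 46 mm across from 44 to 50 mm, square black handle 28 x 28 mm from 50 to 100 mm (its top). Bore 18.4 mm across, 40 mm deep. 0.15 to 0.31 kg. Origin: centre of the mouth (underside); z along its axis to the handle; x, y square to the handle's flat sides
- flange (a point): point on the coupler's axis at the top of the flange, 50 mm from the mouth; the handle is gripped above it and the flange stops the fingertips from slipping when pressing
- terminal: the right terminal, fixed: a grey block, base 100 x 90 mm, with a square sloping top 70 x 80 mm that carries the slim stud and spring collar. Origin on the bench; at yaw 0 its slope faces the robot (its own -x)
- stud: the slim steel stud of the right terminal, 16 mm across, 48 mm long, the last 5 mm conical (9 mm at the end), tilted 0.5 rad from vertical to the terminal's own -x. Origin: on its axis at the sloping face, 62 mm above the bench; z outwards along the stud. The coupler goes over the tip, z along z: its mouth meets the rollers about 32 mm from the face and is past them (snapped) at 16 mm
- stud_tip (a point): outer end of the slim stud, 48 mm from the sloping face
- detents (a point): point on the stud's axis 27.2 mm from the face, between two spring detent rollers (14 mm across, 5 mm wide) that stick out 3.5 mm to the stud's own +y and -y. About 6 N pushes the coupler past them. Let go, the coupler stays snapped on, but the collar rises to about 4 mm down
- collar (a joint): travel of the spring collar (aluminium ring 38 mm across round the stud's foot, pressed by the coupler's nose) along the stud, m: 0 free (top 20 mm from the face), 0.010 fully down, a firm stop (top and coupler's mouth 10 mm from the face). Spring 3 N at 0, 9 N at 0.010
- other_terminal: the wrong terminal, fixed, a like grey block with the same slope, but its stud is thick and plain (28 mm across, 40 mm long, no collar, too thick for the coupler). Origin on the bench; at yaw 0 the slope faces the robot
- board: bystander, loose: inverter circuit board 110 x 160 mm with finned heat sinks, 35 mm tall; origin underside centre
- phone: bystander, loose: black phone 150 x 72 x 9 mm; origin underside centre
- tape: bystander, loose: yellow roll of tape 90 mm across, 18 mm tall; origin underside centre
- screwdriver: bystander, loose: screwdriver lying on the bench, red handle; origin near its middle, x along it to the tip
- lens: bystander, loose: black magnifying glass lying flat, ring 82 mm across, 10 mm tall; origin at the ring's centre, handle to its -x
- clamp: bystander, loose: steel clamp pliers lying flat, 165 mm long, 16 mm tall; origin underside
- meter: bystander, loose: orange multimeter 190 x 100 x 40 mm lying on its back; origin underside centre
There are look-alikes about, which are no part of the job. What is shaped like the terminal but pink is not meant.

How it is judged (in metres and radians):
On the way, in this order (a step that is already met when the one before it is completed fails the run):
1. the coupler is gripped and lifted clear of the bench (height (world z) of coupler above 0.04 m and contact force between coupler and the fingers above 1 N), for 0.2 s.
2. the coupler is pushed squarely over the stud past the detent rollers (z of coupler in the frame of stud below 0.0165 m and distance between coupler and stud below 0.018 m and angle between the z axis of coupler and the z axis of stud, either way round below 0.12 rad), for 0.1 s.
At the end, for the whole second after the job is handed in: the coupler sits on the slim stud past the rollers, its mouth within 13.5 mm of the sloping face, within 3 mm of the stud's axis and square to it within 0.09 rad, the spring collar pressed at least 7 of its 10 mm, the coupler still and held by the fingers (over 3 N) all the time (z of coupler in the frame of stud below 0.0135 m and x of coupler in the frame of stud between -0.003 and 0.003 m and y of coupler in the frame of stud between -0.003 and 0.003 m and angle between the z axis of coupler and the z axis of stud, either way round below 0.09 rad and value of joint collar above 0.007 m and contact force between coupler and the fingers above 3 N and linear speed of coupler below 0.02 m/s); the arm keeps its last pose, push and grip.
It fails at once if the coupler is pushed on the thick terminal (contact force between coupler and other_terminal above 5 N).
It fails at once if a bystander is shifted by more than 30 mm (distance of any of board, phone, tape, screwdriver, lens, clamp, meter from where it was at the start of the episode above 0.03 m).
It also fails if it takes over 35 s, if anything falls off the work surface, if the arm or the gripper's body presses on something with over 40 N, if the wrist force passes 120 N, or if a joint passes its speed limit or range.

## Working session

There is one attempt and no reset: what is moved stays moved. The work goes in short steps, Python scripts to look and compute and a tool call to move; the robot and the scene stay as the last step left them, time stands still between calls to the robot, and variables do not carry over. Pictures are saved under pics/ and viewed, at most 10 in all, crops included, and the job is handed in when it is done.

Besides the shell and the picture viewer there is one more tool, called after "Request:" as name(argument=value, ...), one argument or row to a line, values as JSON. apply_moves: Moves the arm, as the interface text tells. Its arguments: {"type":"object","properties":{"plan":{"type":"string"},"gripper":{"type":"number"}},"required":["plan"]}

```bash
mkdir -p pics; python3 - <<'E'
from rig import bot,capture,camera_model
import cv2
for n in("scene","top"):
    cv2.imwrite(f"pics/{n}0.png",capture(n)[:,:,::-1]); print(n,camera_model(n))
s=bot.read_state();print(s['time_s'],s['position'],s['tcp_rot'],bot.hold_point_z)
E
```

```text
scene {'vertical_fov': 50.645466504728276, 'cx': 247.99637518485545, 'cy': 195.6837736173749, 'dist': array([-0.06733935,  0.        ,  0.        ,  0.        ,  0.        ]), 'position': array([ 1.21051422, -0.27511672,  0.93084864]), 'rotation': array([[ 0.42979975,  0.6776201 , -0.59674381],
       [ 0.90272206, -0.3364661 ,  0.26811089],
       [-0.01910673, -0.65392779, -0.75631566]])}
top {'vertical_fov': 44.10786146150965, 'cx': 248.61985597332335, 'cy': 191.00735299883107, 'dist': array([-0.01508753,  0.        ,  0.        ,  0.        ,  0.        ]), 'position': array([0.47713934, 0.01247319, 1.61443988]), 'rotation': array([[ 0.00113159, -0.99863917,  0.05213946],
       [-0.99990314, -0.00185321, -0.01379392],
       [ 0.01387178, -0.0521188 , -0.99854454]])}
0.1 [0.22434587 0.58261887 0.22166393] [[-9.33110319e-01  3.59588729e-01 -1.03879998e-03]
 [ 3.59590052e-01  9.33108832e-01 -1.70320438e-03]
 [ 3.56860342e-04 -1.96281972e-03 -9.99998010e-01]] -0.0187
```

View pics/scene0.png

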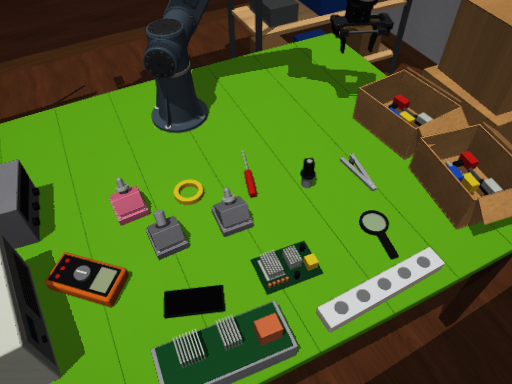

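View pics/top0.png

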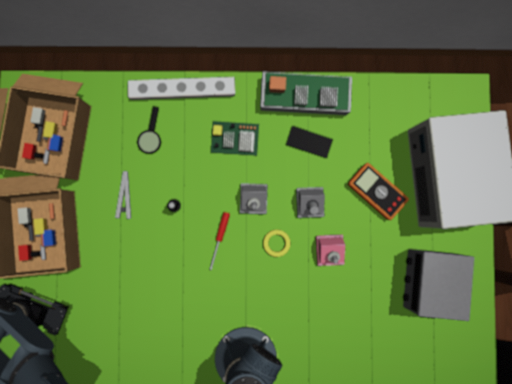

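The scene view shows the slim-stud terminal at about (232,213), the thick one at (167,235), the pink look-alike at (128,205) and the coupler at (308,172). In the top view the slim stud is at (254,203), the thick one at (312,207) and the coupler at (173,206). I'll zoom in on these.

```bash
python3 - <<'E'
import cv2,numpy as np
s=cv2.imread("pics/scene0.png");t=cv2.imread("pics/top0.png")
R=lambda im,x,y,w,h,k:cv2.resize(im[y:y+h,x:x+w],None,fx=k,fy=k,interpolation=cv2.INTER_CUBIC)
a=R(s,205,180,50,60,8);b=R(s,290,150,40,60,6)
b=cv2.resize(s[150:200,290:330],(400,480),interpolation=cv2.INTER_CUBIC) if 0 else R(s,290,147,50,60,8)
cv2.imwrite("pics/c1.png",np.clip(np.hstack([a[:,:400],b[:,:400]])*1.,0,255))
cv2.imwrite("pics/c2.png",np.hstack([R(t,230,175,50,50,8),R(t,150,180,50,50,8)]))
E
```

```text
[ WARN:0@0.095] global loadsave.cpp:1063 imwrite_ Unsupported depth image for selected encoder is fallbacked to CV_8U.
```

View pics/c1.png

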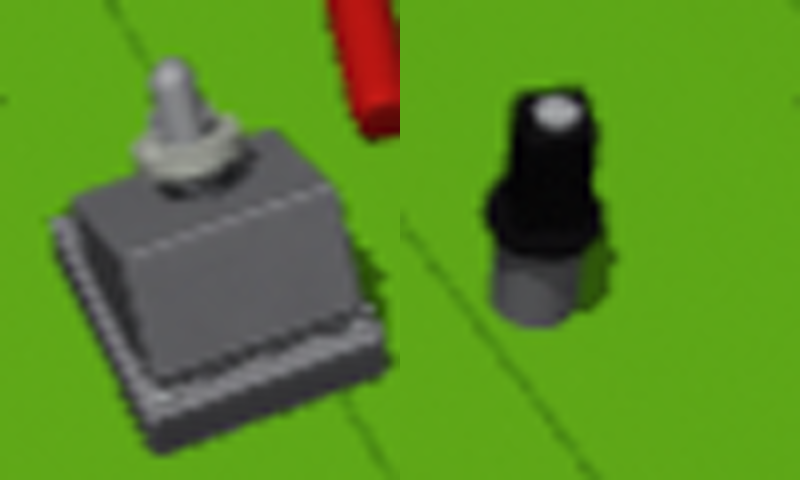

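View pics/c2.png

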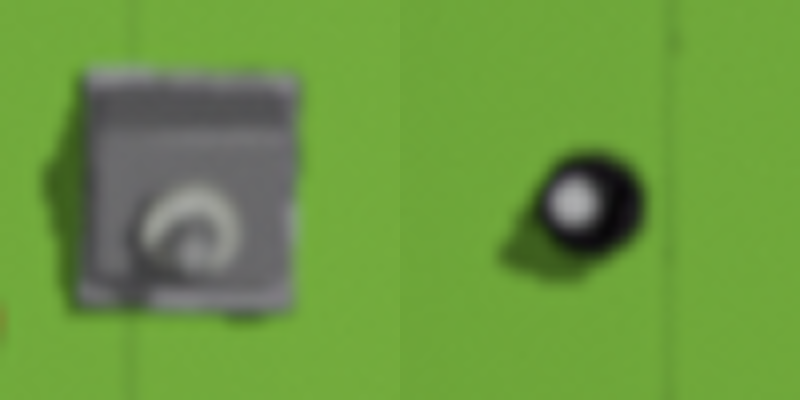

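```bash
cat > h.py <<'E'
import cv2,numpy as np
from rig import bot,capture,camera_model
def K(n):
    m=camera_model(n);f=192/np.tan(np.radians(m['vertical_fov']/2))
    return m,np.array([[f,0,m['cx']],[0,f,m['cy']],[0,0,1.]])
def ray(n,p):
    m,k=K(n);u=cv2.undistortPoints(np.array([[p]],float),k,m['dist'])[0,0]
    d=m['rotation']@[*u,1];return m['position'],d/np.linalg.norm(d)
def plane(n,p,z):
    o,d=ray(n,p);return o+d*(z-o[2])/d[2]
def proj(n,P):
    m,k=K(n);R=m['rotation'].T
    return cv2.projectPoints(np.array(P,float).reshape(-1,3),cv2.Rodrigues(R)[0],-R@m['position'],k,m['dist'])[0][:,0]
def tri(p,q):
    a,d=ray("scene",p);b,e=ray("top",q)
    s=np.linalg.lstsq(np.c_[d,-e],b-a,rcond=None)[0]
    return (a+d*s[0]+b+e*s[1])/2,np.linalg.norm(a+d*s[0]-b-e*s[1])
E
python3 - <<'E'
from h import *
s=cv2.imread("pics/scene0.png");t=cv2.imread("pics/top0.png")
def up(im,x,y,w,h): return cv2.resize(im[y:y+h,x:x+w],None,fx=8,fy=8,interpolation=cv2.INTER_CUBIC)
def back(p,x,y): return (np.array(p)+.5)/8-.5+[x,y]
def blob(m,seed=None):
    c=max(cv2.findContours(m.astype(np.uint8),0,1)[0],key=cv2.contourArea);M=cv2.moments(c)
    return c[:,0],(M['m10']/M['m00'],M['m01']/M['m00']),M['m00']/64
S=up(s,295,150,30,45);T=up(t,163,195,22,22)
D={}
for n,I,x,y in(("scene",S,295,150),("top",T,163,195)):
    g=I.min(2).astype(int); h=I.max(2)
    if n=="scene": g[160:]=0
    c,p,a=blob(g>110);D[n]=back(p,x,y)
    c2,p2,a2=blob(h<60); r=cv2.minAreaRect(back(c2,x,y).astype(np.float32));print(n,"disc",D[n],a,"black",back(p2,x,y),a2,r)
print("disc",tri(D["scene"],D["top"]),plane("top",D["top"],.1),plane("scene",D["scene"],.1))
# terminal
for n,I,x,y in(("scene",up(s,205,180,50,60),205,180),("top",up(t,230,175,50,50),230,175)):
    b=I.astype(int);sat=b.max(2)-b.min(2)
    c,p,a=blob((sat<45)&(b.max(2)>55));print(n,back(p,x,y),a)
    ap=back(cv2.approxPolyDP(c,8,True)[:,0],x,y);print(ap.round(1).tolist())
    # collar colour: brightest, slightly yellow
    c,p,a=blob((b[:,:,2]-b[:,:,0]>6)&(sat<40)&(b.max(2)>120));print("collar?",back(p,x,y),a,back(c.min(0),x,y),back(c.max(0),x,y))
E
```

```text
scene disc [309.12523555 160.47738693] 12.4375 black [307.87756454 171.33171429] 231.015625 ((307.3699645996094, 171.6365509033203), (26.841705322265625, 14.35975456237793), 85.78582763671875)
top disc [171.27545568 204.76865329] 19.859375 black [174.3185173  205.87200446] 74.4921875 ((173.43258666992188, 205.58287048339844), (11.567227363586426, 12.521225929260254), 32.00538635253906)
disc (array([0.51171925, 0.23803979, 0.10000573]), np.float64(0.0003761864512693036)) [0.51180873 0.23820831 0.1       ] [0.51164792 0.23786329 0.1       ]
scene [231.78239139 213.94909112] 1201.25
[[226.3, 186.8], [223.3, 189.7], [223.9, 193.2], [221.3, 198.1], [221.7, 201.2], [214.2, 204.1], [211.1, 207.1], [212.6, 213.4], [224.3, 236.2], [252.9, 225.1], [245.9, 202.8], [238.9, 196.1], [235.2, 196.6], [231.4, 193.8]]
collar? [222.49719042 197.50259754] 3.0703125 [221.4375 192.6875] [224.1875 200.0625]
top [252.95556952 198.45250414] 805.7890625
[[240.7, 183.4], [239.2, 212.4], [258.7, 213.9], [265.6, 213.1], [266.6, 184.4]]
collar? [254.37624333 183.93325449] 10.734375 [240.1875 183.0625] [266.8125 187.4375]
```

```bash
python3 - <<'E'
from h import *
s=cv2.imread("pics/scene0.png");t=cv2.imread("pics/top0.png")
def up(im,x,y,w,h): 
    c=cv2.resize(im[y:y+h,x:x+w],None,fx=20,fy=20,interpolation=cv2.INTER_CUBIC).astype(float)
    return np.clip((c-40)*1.5,0,255)
cv2.imwrite("pics/c3.png",np.hstack([up(s,216,182,20,25),up(t,244,193,20,25)]).astype(np.uint8))
for a,b in(((224.3,236.2),(252.9,225.1)),((212.6,213.4),(224.3,236.2))):
    A,B=plane("scene",a,0),plane("scene",b,0);d=B-A;print(A,B,np.linalg.norm(d),np.degrees(np.arctan2(d[1],d[0])))
for a,b in(((240.7,183.4),(239.2,212.4)),((266.6,184.4),(265.6,213.1)),((240.7,183.4),(266.6,184.4))):
    A,B=plane("top",a,0.01),plane("top",b,0.01);d=B-A;print(A,B,np.linalg.norm(d),np.degrees(np.arctan2(d[1],d[0])))
A,B=[plane("scene",((X+.5-400)/8-.5+290,(Y+.5)/8-.5+147),.1) for X,Y in((513,96),(584,88))];d=B-A;print("handle",A,B,np.degrees(np.arctan2(d[1],d[0])))
E
```

```text
[ 0.58188528 -0.06897376  0.        ] [ 5.82510382e-01  1.96890166e-02 -1.11022302e-16] 0.08866498125093242 89.59605361550314
[ 0.49188466 -0.06759163  0.        ] [ 0.58188528 -0.06897376  0.        ] 0.09001123808445659 -0.8798162991610746
[0.58670832 0.01720851 0.01      ] [0.48841829 0.02208407 0.01      ] 0.09841088115111365 177.16023967193587
[ 0.58348941 -0.0707074   0.01      ] [ 0.48616057 -0.06724059  0.01      ] 0.09739056215857671 177.9600111068449
[0.58670832 0.01720851 0.01      ] [ 0.58348941 -0.0707074   0.01      ] 0.08797481961898847 -92.09686486891965
handle [0.49764311 0.22775693 0.1       ] [0.50561774 0.25327983 0.1       ] 72.64858763055703
```

View pics/c3.png

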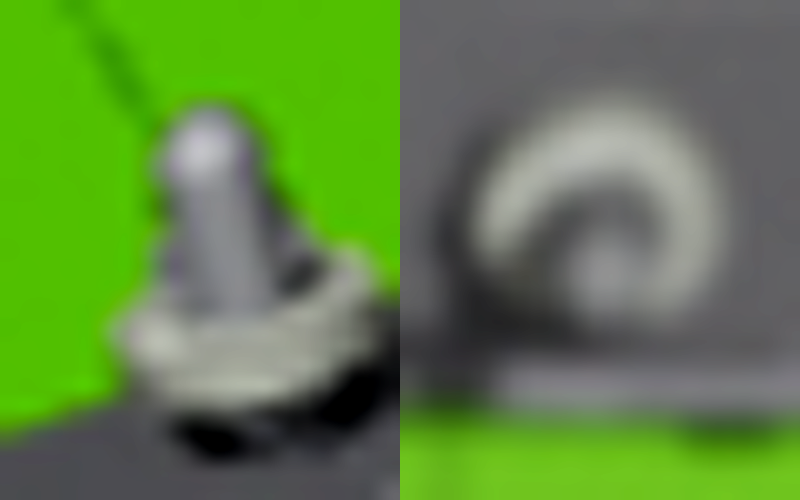

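```bash
python3 - <<'E'
from h import *
for y in(-15,-20,-25,-30,-35,-40,-45):
    a=np.radians(y);R=np.array([[np.cos(a),-np.sin(a)],[np.sin(a),np.cos(a)]])
    C=[[*(np.array([.5117,.238])+R@np.array(c)*.014),.1] for c in((-1,-1),(-1,1),(1,1),(1,-1))]
    C2=[[*c[:2],.07] for c in C];q=proj("scene",C2)[:,0]
    print(y,proj("scene",C).round(1).tolist(),q.min().round(1),q.max().round(1))
s=cv2.imread("pics/scene0.png").max(2)
for r in range(156,176): print(r,s[r,300:320])
E
```

```text
-15 [[303.3, 157.9], [312.4, 156.6], [315.2, 163.1], [305.9, 164.5]] 302.4 314.1
-20 [[303.6, 157.5], [312.9, 156.8], [314.9, 163.4], [305.4, 164.2]] 302.7 313.8
-25 [[303.9, 157.2], [313.4, 157.1], [314.5, 163.8], [304.9, 163.9]] 303.1 313.5
-30 [[304.3, 157.0], [313.9, 157.4], [314.1, 164.1], [304.4, 163.6]] 303.5 313.1
-35 [[304.7, 156.7], [314.3, 157.7], [313.7, 164.3], [304.0, 163.3]] 303.2 313.2
-40 [[305.2, 156.5], [314.6, 158.0], [313.2, 164.6], [303.6, 163.0]] 302.8 313.6
-45 [[305.7, 156.3], [315.0, 158.4], [312.7, 164.8], [303.3, 162.6]] 302.5 313.9
156 [167 167 166 167 167 166 167 167 167 167 167 167 166 167 167 167 167 166
 167 167]
157 [167 168 167 167 167 167 167 167 167 148 135 135 135 158 167 166 167 167
 167 167]
158 [167 166 167 167 136 100  86  82  83  77  64  60  60 140 167 167 167 167
 167 167]
159 [167 166 167 148  88  31  19  80 126 139 118  68  26  87 150 167 167 167
 167 167]
160 [167 167 167 126  53  14  55 129 159 162 157 147  82  65 144 167 167 167
 167 167]
161 [167 167 167 122  46  13  36 131 162 162 163 146  78  33 137 167 167 166
 167 167]
162 [167 16
[... 506 characters left out ...]
167]
168 [167 167 128  55   5   6   8   6   6   7   7   8   8   7 125 163 167 166
 167 167]
169 [167 137  73  21   5   6   7   6   8   6   8   6   7  24 135 167 167 166
 167 167]
170 [150  91  24   6   6   6   7   6   7   8   8   7   7  14 133 167 167 167
 167 167]
171 [121  44  15  10   5   6   7   7   8   8   8   8   8   7  83 149 167 167
 167 166]
172 [109  18  16  10   7   7   7   7   7   6   7   8   8   8  27 107 156 167
 167 166]
173 [ 84  14  16  13   8   6   8   7   7   9   7   7   7   7  11  98 153 167
 167 167]
174 [101  14  15  12   8   9   7   7   6   7   8   8   8  11  15  96 153 167
 167 167]
175 [121  43  14  14  11   8   7   9   8   9   8  10   8  14  13  74 146 167
 166 167]
```

Coupler axis found at (0.5117, 0.2380), triangulated to z = 0.100 as it should be. The handle yaw is about -20°, so the tool's closing line (69°) already suits. Stud tip pixels: scene ≈ (225.5,188.8), top ≈ (253.5,206.3). Now moving above the coupler.

Request:
apply_moves(
  plan="-.56 -.312 .1 0 0 0;-.56 -.312 .1 0 0 0;-.56 -.312 .1 0 0 0;-.56 -.312 .1 0 0 0;-.56 -.312 .1 0 0 0;-.56 -.312 .1 0 0 0;-.56 -.312 .1 0 0 0;-.56 -.312 .1 0 0 0;-.56 -.312 .1 0 0 0;-.56 -.312 .1 0 0 0",
  gripper=1,
)

```text
time_s: 0.93
position: [0.4304, 0.3355, 0.172]
tcp_rot: [[-0.933, 0.359, -0.001], [0.359, 0.933, -0.0], [0.001, -0.001, -1.0]]
force: [0.5, 0.3, 0.6]
opening: 0.997
grasp_force: 0.0
```

Request:
apply_moves(
  plan="-.56 -.312 .1 0 0 0;-.56 -.312 .1 0 0 0;-.56 -.312 .1 0 0 0;-.56 -.312 .1 0 0 0;0 0 0 0 0 0;0 0 0 0 0 0;0 0 0 0 0 0",
)

```text
time_s: 1.52
position: [0.5112, 0.2384, 0.1522]
tcp_rot: [[-0.933, 0.36, -0.002], [0.36, 0.933, 0.0], [0.002, -0.001, -1.0]]
force: [0.9, 1.0, -0.3]
opening: 1.001
grasp_force: 0.0
```

```bash
cat >> h.py <<'E'
def go(P):
    s=bot.read_state();R=s['tcp_rot'];print("at",s['position'],"units",(R.T@(np.array(P)-s['position'])/.05).round(3),s['force'].round(2),s['time_s'])
E
python3 - <<'E'
from h import *
go([.5117,.238,.053])
T,e=tri((225.5,188.8),(253.5,206.3));print("tip",T,e,"expected z",.062+.048*np.cos(.5))
print("top@z",plane("top",(253.5,206.3),.1041),"scene@z",plane("scene",(225.5,188.8),.1041))
print("collar top@z",plane("top",(253.3,203.4),.062+.02*np.cos(.5)))
# predicted tip from base (edges): centre
E
```

```text
at [0.51115398 0.2384386  0.15215434] units [-0.017 -0.003  1.983] [ 0.93  1.05 -0.32] 1.5167
tip [ 0.50692475 -0.02498247  0.1020685 ] 0.0019954551214917326 expected z 0.1041239629707379
top@z [ 0.50723316 -0.02399854  0.1041    ] scene@z [ 0.50828782 -0.02652312  0.1041    ]
collar top@z [ 0.5171129  -0.02393763  0.07955165]
```

Request:
apply_moves(
  plan="-.017 0 .28 0 0 0;0 0 .28 0 0 0;0 0 .28 0 0 0;0 0 .28 0 0 0;0 0 .28 0 0 0;0 0 .28 0 0 0;0 0 .28 0 0 0;0 0 0 0 0 0;0 0 0 0 0 0",
)

```text
time_s: 2.27
position: [0.5112, 0.2392, 0.0542]
tcp_rot: [[-0.934, 0.358, -0.002], [0.358, 0.934, -0.0], [0.002, -0.001, -1.0]]
force: [0.3, 0.3, -0.8]
opening: 0.996
grasp_force: 0.0
```

Request:
apply_moves(
  plan="0 0 0 0 0 0;0 0 0 0 0 0;0 0 0 0 0 0;0 0 0 0 0 0;0 0 0 0 0 0;0 0 0 0 0 0;0 0 0 0 0 0;0 0 0 0 0 0;0 0 0 0 0 0;0 0 0 0 0 0",
  gripper=-1,
)

```text
time_s: 3.1
position: [0.5127, 0.2381, 0.0545]
tcp_rot: [[-0.933, 0.36, -0.0], [0.36, 0.933, -0.0], [0.0, -0.0, -1.0]]
force: [-0.8, 0.2, 0.3]
opening: 0.323
grasp_force: 4.1
```

Request:
apply_moves(
  plan="0 0 0 0 0 0;0 0 0 0 0 0;0 0 0 0 0 0;0 0 -.1 0 0 0;0 0 -.3 0 0 0;0 0 -.4 0 0 0;0 0 -.5 0 0 0;0 0 -.5 0 0 0;0 0 -.5 0 0 0;0 0 -.4 0 0 0",
)

```text
time_s: 3.93
position: [0.5125, 0.2382, 0.1912]
tcp_rot: [[-0.933, 0.36, 0.0], [0.36, 0.933, 0.0], [-0.0, 0.0, -1.0]]
force: [0.3, 0.1, -2.7]
opening: 0.321
grasp_force: 29.7
```

```bash
cat >> h.py <<'E'
from scipy.spatial.transform import Rotation as Ro
psi=np.radians(-1.7)
SZ=np.array([-np.sin(.5)*np.cos(psi),-np.sin(.5)*np.sin(psi),np.cos(.5)])
TIP=np.array([.5065,-.0247,.1041])
def tgt(z,axis=None,off=.0545):
    """position shift for mouth at stud-height z, and turn to align tool z with -SZ"""
    s=bot.read_state();R=s['tcp_rot'];p=s['position']
    P=TIP+SZ*(z-.048+off)
    v=R.T@(-SZ);w=np.cross([0,0,1],v);a=np.arctan2(np.linalg.norm(w),v[2]);w=w/max(np.linalg.norm(w),1e-9)*a
    print("t",s['time_s'],"P",P.round(4),"err",(P-p).round(4),"world; tool units",(R.T@(P-p)/.05).round(3),"rotvec/360",(w/2/np.pi).round(4),np.degrees(a).round(2),
     "force",s['force'].round(1),"grip",s['grasp_force'],"j",np.round(s['joint_positions'],1))
E
python3 -c "
from h import *
tgt(.075)"
```

```text
t 3.9333 P [ 0.4674 -0.0235  0.1756] err [-0.0451 -0.2617 -0.0156] world; tool units [-1.041 -5.209  0.311] rotvec/360 [-0.0263 -0.075   0.    ] 28.62 force [ 0.3  0.1 -2.7] grip 29.660135954618454 j [ 13.6  27.9  92.7   0.   59.4 -55.3]
```

Request:
apply_moves(
  plan="-.05 -.26 0 0 0 0;-.1 -.5 0 0 0 0;-.11 -.56 0 0 0 0;-.11 -.56 0 0 0 0;-.11 -.56 0 0 0 0;-.11 -.56 0 0 0 0;-.11 -.56 0 0 0 0;-.11 -.56 0 0 0 0;-.11 -.56 0 0 0 0;-.12 -.529 0 0 0 0",
)

```text
time_s: 4.77
position: [0.4651, -0.0252, 0.1882]
tcp_rot: [[-0.933, 0.36, -0.004], [0.36, 0.933, 0.0], [0.003, -0.001, -1.0]]
force: [0.8, 0.1, -3.3]
opening: 0.322
grasp_force: 29.7
```

Request:
apply_moves(
  plan="0 0 0 -.00376 -.01071 0;0 0 0 -.00376 -.01071 0;0 0 0 -.00376 -.01071 0;0 0 0 -.00376 -.01071 0;0 0 0 -.00376 -.01071 0;0 0 0 -.00376 -.01071 0;0 0 0 -.00376 -.01071 0;0 0 0 0 0 0;0 0 0 0 0 0;0 0 0 0 0 0",
)

```text
time_s: 5.6
position: [0.4688, -0.0216, 0.1893]
tcp_rot: [[-0.836, 0.32, 0.446], [0.355, 0.935, -0.005], [-0.419, 0.154, -0.895]]
force: [-0.1, -1.1, -1.9]
opening: 0.318
grasp_force: 29.7
```

```bash
python3 -c "
from h import *
tgt(.075)
s=capture('scene')[:,:,::-1];t=capture('top')[:,:,::-1]
up=lambda im,x,y,w,h:cv2.resize(im[y:y+h,x:x+w],None,fx=10,fy=10,interpolation=cv2.INTER_CUBIC)
cv2.imwrite('pics/s1.png',s);cv2.imwrite('pics/t1.png',t)
cv2.imwrite('pics/c4.png',np.hstack([up(s,205,165,40,50),up(t,235,180,40,50)]))"
```

```text
t 5.6 P [ 0.4674 -0.0235  0.1756] err [-0.0013 -0.002  -0.0137] world; tool units [ 0.123 -0.088  0.234] rotvec/360 [-0.0008 -0.0061  0.    ] 2.21 force [-0.1 -1.1 -1.9] grip 29.660752373747528 j [ -22.9   15.7  125.7   35.8   16.8 -124.5]
```

View pics/c4.png

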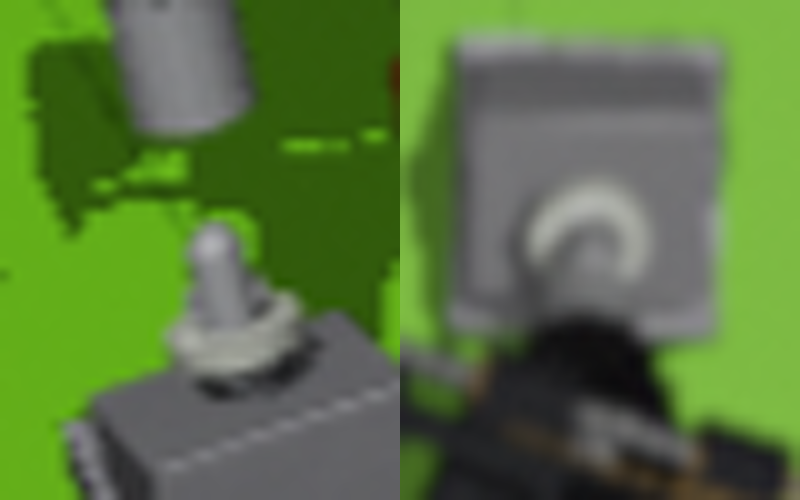

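Request:
apply_moves(
  plan="0 0 0 -.0004 -.003 0;0 0 0 -.0004 -.0031 0;.04 -.03 .08 0 0 0;.04 -.03 .08 0 0 0;.04 -.028 .074 0 0 0;0 0 0 0 0 0;0 0 0 0 0 0;0 0 0 0 0 0;0 0 0 0 0 0",
)

```text
time_s: 6.45
position: [0.4685, -0.0233, 0.1763]
tcp_rot: [[-0.817, 0.317, 0.481], [0.354, 0.935, -0.014], [-0.454, 0.159, -0.876]]
force: [-0.1, -1.1, -2.8]
opening: 0.319
grasp_force: 29.7
```

```bash
python3 -c "
from h import *
tgt(.06)
s=capture('scene')[:,:,::-1];t=capture('top')[:,:,::-1]
cv2.imwrite('pics/s2.png',s);cv2.imwrite('pics/t2.png',t)
b=bot.read_state();R=b['tcp_rot'];p=b['position'];z=-R[:,2]
m=p-.0545*z
def draw(im,n,x,y,w,h):
    o=cv2.resize(im[y:y+h,x:x+w],None,fx=10,fy=10,interpolation=cv2.INTER_CUBIC)
    def c(ctr,ax,r,col):
        u=np.cross(ax,[0,1,0]);u/=np.linalg.norm(u);v=np.cross(ax,u);a=np.linspace(0,2*np.pi,40)[:,None]
        q=(proj(n,ctr+r*(np.cos(a)*u+np.sin(a)*v))-[x,y]+.5)*10-.5
        cv2.polylines(o,[q.astype(np.int32)],True,col,1)
    c(m,z,.017,(0,0,255));c(m+.044*z,z,.017,(0,0,255));c(TIP,SZ,.0045,(255,0,0));c(TIP-.028*SZ,SZ,.019,(255,0,0));c(TIP-.005*SZ,SZ,.008,(255,0,0))
    return o
cv2.imwrite('pics/c5.png',np.hstack([draw(s,'scene',205,160,40,55),draw(t,'top',235,175,40,55)]))"
```

```text
t 6.45 P [ 0.4746 -0.0238  0.1625] err [ 0.0061 -0.0005 -0.0138] world; tool units [ 0.023 -0.014  0.301] rotvec/360 [ 0.0002  0.0003 -0.    ] 0.14 force [-0.1 -1.1 -2.8] grip 29.6606403356418 j [ -23.6   17.9  128.5   58.2   12.2 -147.7]
```

View pics/c5.png

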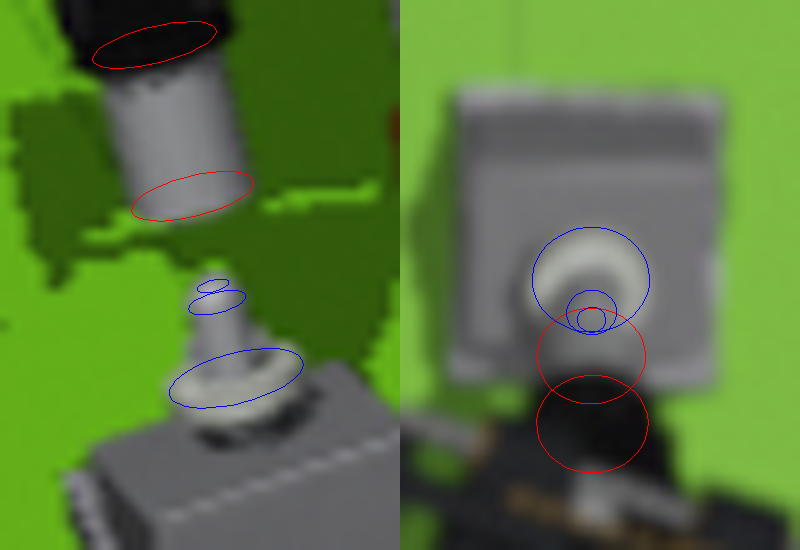

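The overlay shows the coupler where predicted, and the stud about 0.5 px off (roughly -1.5 mm in x, +1 mm in y), so I'll correct for that. J6 is near its range end, so I'll turn about the tool axis first.

Request:
apply_moves(
  plan="0 0 0 0 0 .018;0 0 0 0 0 .018;0 0 0 0 0 .018",
)

```text
time_s: 6.8
position: [0.4682, -0.0232, 0.1762]
tcp_rot: [[-0.662, 0.575, 0.481], [0.65, 0.76, -0.014], [-0.373, 0.304, -0.877]]
force: [0.0, 0.3, -2.9]
opening: 0.321
grasp_force: 29.7
```

```bash
sed -i 's/^TIP=.*/TIP=np.array([.505,-.0237,.1041])/' h.py; python3 -c "
from h import *
tgt(.06)"
```

```text
t 6.8 P [ 0.4731 -0.0228  0.1625] err [ 0.0049  0.0005 -0.0137] world; tool units [ 0.044 -0.02   0.287] rotvec/360 [ 0.0003  0.0002 -0.    ] 0.12 force [ 0.   0.3 -2.9] grip 29.653592579998076 j [ -23.6   17.9  128.6   58.2   12.2 -128. ]
```

Request:
apply_moves(
  plan="0 0 0 0 0 .018;0 0 0 0 0 .018;0 0 0 0 0 .018;0 0 0 0 0 .018;0 0 0 0 0 .018;0 0 0 0 0 .018;0 0 0 0 0 .018;0 0 0 0 0 .018;0 0 0 0 0 .018;0 0 0 0 0 .018",
)

```text
time_s: 7.63
position: [0.4682, -0.0233, 0.1761]
tcp_rot: [[0.238, 0.844, 0.481], [0.964, -0.265, -0.014], [0.116, 0.467, -0.877]]
force: [-0.1, -0.5, -2.7]
opening: 0.322
grasp_force: 29.7
```

Request:
apply_moves(
  plan="0 0 0 0 0 .018;0 0 0 0 0 .018;0 0 0 0 0 .018;0 0 0 0 0 .018;0 0 0 0 0 .018;0 0 0 0 0 0;0 0 0 0 0 0;0 0 0 0 0 0",
)

```text
time_s: 8.3
position: [0.4682, -0.0232, 0.1761]
tcp_rot: [[0.649, 0.59, 0.481], [0.678, -0.735, -0.014], [0.345, 0.335, -0.877]]
force: [0.3, 0.8, -3.5]
opening: 0.323
grasp_force: 29.7
```

```bash
python3 -c "
from h import *
tgt(.055)"
```

```text
t 8.3 P [ 0.4755 -0.0228  0.1581] err [ 0.0074  0.0004 -0.018 ] world; tool units [-0.024 -0.039  0.386] rotvec/360 [ 0.0001 -0.0003  0.    ] 0.11 force [ 0.3  0.8 -3.5] grip 29.66143901925534 j [-23.6  18.  128.6  58.3  12.2 -31.3]
```

Request:
apply_moves(
  plan="-.012 -.02 .06 0 0 0;-.012 -.02 .08 0 0 0;0 0 .08 0 0 0;0 0 .08 0 0 0;0 0 .08 0 0 0;0 0 0 0 0 0;0 0 0 0 0 0;0 0 0 0 0 0",
)

```text
time_s: 8.97
position: [0.4752, -0.0228, 0.1583]
tcp_rot: [[0.65, 0.589, 0.481], [0.677, -0.736, -0.014], [0.346, 0.334, -0.877]]
force: [-0.3, -0.0, -3.4]
opening: 0.322
grasp_force: 29.7
```

```bash
cat > ov.py <<'E'
from h import *
import sys
tgt(float(sys.argv[2]))
s=capture('scene')[:,:,::-1];t=capture('top')[:,:,::-1]
b=bot.read_state();R=b['tcp_rot'];p=b['position'];z=-R[:,2]
m=p-.0545*z
def draw(im,n,x,y,w,h):
    o=cv2.resize(im[y:y+h,x:x+w],None,fx=10,fy=10,interpolation=cv2.INTER_CUBIC)
    def c(ctr,ax,r,col):
        u=np.cross(ax,[0,1,0]);u/=np.linalg.norm(u);v=np.cross(ax,u);a=np.linspace(0,2*np.pi,40)[:,None]
        q=(proj(n,ctr+r*(np.cos(a)*u+np.sin(a)*v))-[x,y]+.5)*10-.5
        cv2.polylines(o,[q.astype(np.int32)],True,col,1)
    c(m,z,.017,(0,0,255));c(m+.044*z,z,.017,(0,0,255));c(TIP,SZ,.0045,(255,0,0));c(TIP-.028*SZ,SZ,.019,(255,0,0))
    return o
cv2.imwrite(sys.argv[1],np.hstack([draw(s,'scene',205,160,40,55),draw(t,'top',235,175,40,55)]))
E
python3 ov.py pics/c6.png .045
```

```text
t 8.9667 P [ 0.4803 -0.023   0.1493] err [ 0.0051 -0.0001 -0.009 ] world; tool units [0.002 0.002 0.206] rotvec/360 [ 0.0001 -0.0002  0.    ] 0.1 force [-0.3 -0.  -3.4] grip 29.661460043862462 j [-23.   21.2 128.8  73.9  10.5 -46.6]
```

View pics/c6.png

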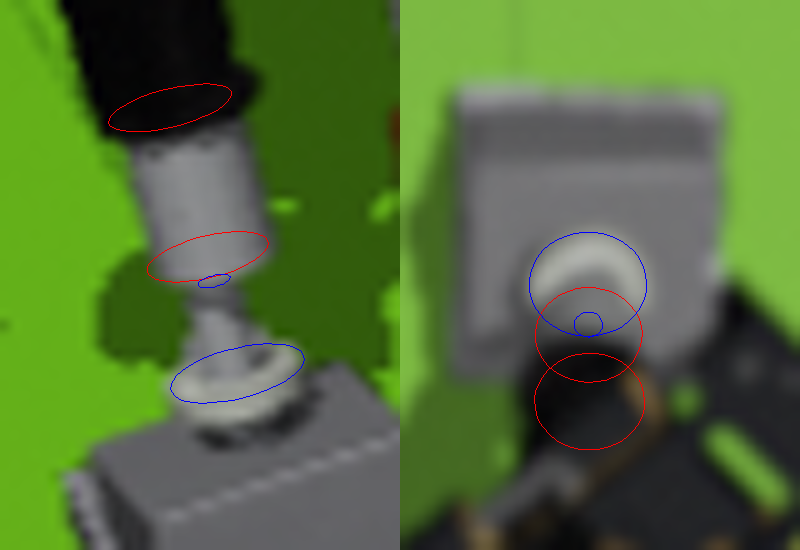

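Request:
apply_moves(
  plan="0 0 .06 0 0 0;0 0 .06 0 0 0;0 0 .06 0 0 0;0 0 .06 0 0 0;0 0 .06 0 0 0;0 0 0 0 0 0;0 0 0 0 0 0;0 0 0 0 0 0",
)

```text
time_s: 9.73
position: [0.4805, -0.0238, 0.1441]
tcp_rot: [[0.653, 0.588, 0.477], [0.676, -0.737, -0.017], [0.342, 0.333, -0.879]]
force: [-4.7, -3.3, -6.3]
opening: 0.321
grasp_force: 29.9
```

```bash
python3 -c "
from h import *
tgt(.034);print(bot.read_state()['moment'])"
```

```text
t 9.7333 P [ 0.4856 -0.0231  0.1396] err [ 0.0051  0.0007 -0.0044] world; tool units [0.046 0.02  0.127] rotvec/360 [ 0.      0.0006 -0.    ] 0.2 force [-4.7 -3.3 -6.3] grip 29.928111182525754 j [-22.5  23.7 128.7  86.5   9.7 -58.9]
[-0.74719771  2.07258864 -0.37984608]
```

Request:
apply_moves(
  plan="-.03 -.01 0 0 0 0;-.03 -.01 0 0 0 0;0 0 0 0 0 0;0 0 0 0 0 0;0 0 0 0 0 0",
)

```text
time_s: 10.15
position: [0.4801, -0.0242, 0.1438]
tcp_rot: [[0.65, 0.589, 0.481], [0.677, -0.736, -0.013], [0.346, 0.334, -0.877]]
force: [-2.6, -0.4, -3.9]
opening: 0.32
grasp_force: 29.9
```

```bash
cat >> h.py <<'E'
def st():
    s=bot.read_state();R=s['tcp_rot'];f=s['force']-[0,0,-2.8]
    e1=np.cross([0,1,0],SZ);e2=np.cross(SZ,e1)
    q=s['position']-SZ*.0545-(TIP-.048*SZ)
    print("t",s['time_s'],"stud xyz mm",[round(1e3*float(a@q),2) for a in(e1,e2,SZ)],"F e1,e2,z",[round(float(a@f),2) for a in(e1,e2,SZ)],"F tool",(R.T@f).round(2),"tilt",np.degrees(np.arccos(-R[:,2]@SZ)).round(2),"M",s['moment'].round(2),"j",np.round(s['joint_positions'],1))
E
python3 -c "
from h import *
st()"
```

```text
t 10.15 stud xyz mm [-2.87, -1.16, 40.29] F e1,e2,z [-2.81, -0.38, 0.29] F tool [-2.33 -1.62 -0.3 ] tilt 0.12 M [-0.17  1.09 -0.03] j [-22.9  23.8 129.   89.4  10.1 -62.2]
```

Request:
apply_moves(
  plan="-.018 -.016 0 0 0 0;0 0 .06 0 0 0;0 0 .06 0 0 0;0 0 0 0 0 0;0 0 0 0 0 0;0 0 0 0 0 0",
)

```text
time_s: 10.65
position: [0.4822, -0.0244, 0.1381]
tcp_rot: [[0.65, 0.588, 0.481], [0.677, -0.736, -0.013], [0.347, 0.334, -0.876]]
force: [-0.2, 0.3, -2.6]
opening: 0.319
grasp_force: 29.9
```

```bash
python3 -c "
from h import *
st()"
```

```text
t 10.65 stud xyz mm [-3.76, -1.25, 34.26] F e1,e2,z [-0.09, 0.31, 0.3] F tool [ 0.14 -0.29 -0.3 ] tilt 0.15 M [-0.07  0.67  0.01] j [-22.8  24.8 129.1  95.8  10.1 -68.7]
```

Request:
apply_moves(
  plan="0 0 .05 0 0 0;0 0 .05 0 0 0;0 0 .05 0 0 0;0 0 .05 0 0 0;0 0 .05 0 0 0;0 0 0 0 0 0;0 0 0 0 0 0",
)

```text
time_s: 11.23
position: [0.4881, -0.0248, 0.1269]
tcp_rot: [[0.65, 0.588, 0.481], [0.676, -0.736, -0.014], [0.346, 0.334, -0.877]]
force: [1.4, -0.9, -6.0]
opening: 0.318
grasp_force: 29.9
```

```bash
python3 -c "
from h import *
st()"
```

```text
t 11.2333 stud xyz mm [-3.94, -1.52, 21.56] F e1,e2,z [-0.33, -0.83, -3.52] F tool [-0.81  0.38  3.52] tilt 0.1 M [-0.16  0.75 -0.06] j [-22.4  26.9 128.8 105.9  10.2 -78.6]
```

Request:
apply_moves(
  plan="0 0 .05 0 0 0;0 0 .05 0 0 0;0 0 .05 0 0 0;0 0 .05 0 0 0;0 0 .04 0 0 0;0 0 0 0 0 0;0 0 0 0 0 0;0 0 0 0 0 0",
)

```text
time_s: 11.9
position: [0.4929, -0.0248, 0.1177]
tcp_rot: [[0.65, 0.587, 0.482], [0.676, -0.737, -0.015], [0.346, 0.335, -0.876]]
force: [-8.5, -1.9, 14.1]
opening: 0.319
grasp_force: 30.0
```

```bash
python3 -c "
from h import *
st()"
```

```text
t 11.9 stud xyz mm [-4.1, -1.34, 11.25] F e1,e2,z [0.68, -2.2, 18.91] F tool [ -0.95   2.13 -18.9 ] tilt 0.18 M [-0.41  0.44 -0.12] j [-22.1  28.6 128.6 114.6  10.6 -87. ]
```

Request:
apply_moves(
  plan="0 0 .02 0 0 0;0 0 0 0 0 0;0 0 0 0 0 0;0 0 0 0 0 0;0 0 0 0 0 0",
)

```text
time_s: 12.32
position: [0.4929, -0.0247, 0.1176]
tcp_rot: [[0.65, 0.587, 0.483], [0.676, -0.737, -0.015], [0.347, 0.336, -0.876]]
force: [-12.5, -1.9, 23.1]
opening: 0.318
grasp_force: 30.0
```

```bash
python3 -c "
from h import *
st()"; python3 ov.py pics/c7.png .01
```

```text
t 12.3167 stud xyz mm [-4.16, -1.29, 11.15] F e1,e2,z [1.41, -2.3, 28.71] F tool [ -0.45   2.74 -28.71] tilt 0.23 M [-0.53  0.24 -0.25] j [-22.   28.6 128.6 115.3  10.7 -87.7]
t 12.3167 P [ 0.4971 -0.0235  0.1186] err [0.0042 0.0013 0.001 ] world; tool units [0.079 0.037 0.023] rotvec/360 [ 0.0005 -0.0004  0.    ] 0.23 force [-12.5  -1.9  23.1] grip 29.95985936606303 j [-22.   28.6 128.6 115.3  10.7 -87.7]
```

View pics/c7.png

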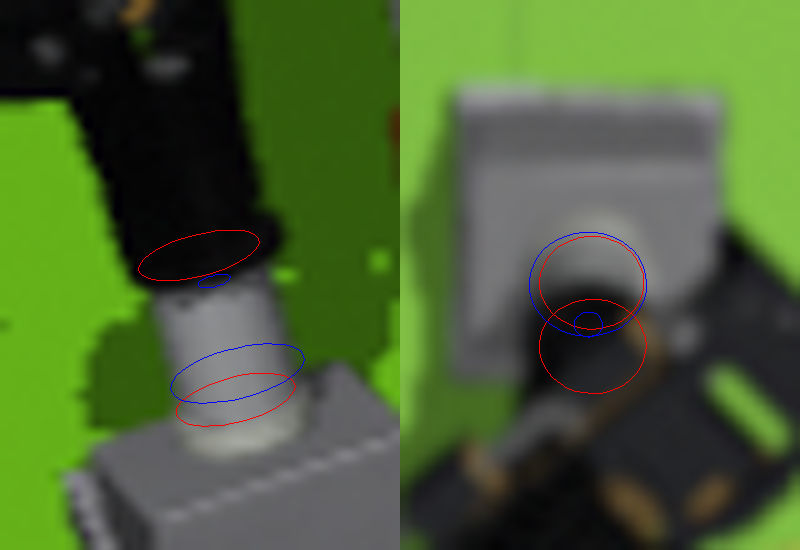

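The force rises about 10 N for 1 mm of extra command with no movement, so the coupler is against the firm stop. The last view shows it squarely on the stud with the collar down at about (240,435) in the crop. Handing in.

```bash
python3 -c "
from rig import bot
print(bot.hand_in())"
```

```text
the job is handed in; nothing more can be done
None
```

I handed the job in with the coupler gripped (about 30 N) and snapped over the slim stud's rollers. It is pressed against the collar's firm stop at about 29 N; the hand-in did not report a verdict.

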